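# Load a sign blank under the engraver's hold-down arm

### The job

Load the green plant-sign blank from the blue tray into the desktop engraver: lay it on the work rest with its long edge along the steel side fence and slide it lengthwise so that its leading end pushes the orange sprung hold-down arm back and goes in beneath it, on until it is pressed home against the dark end stop. Let go and leave it lying flat and flush against both fence and stop with the arm bearing down on it; feel for the stop and press gently, under 20 N, as only a thumbscrew holds it, and leave the yellow blank and everything else on the bench where they are.

Things in the scene. Friction and masses are not known exactly. Their poses are not given: they have to be found in the camera images.
- blank_green_centre (a point): Centre of the green sign blank, a plastic plate 190 x 50 x 10 mm, about 90 g, green above, white below, both ends alike. The point is half-way up (5 mm above its underside); x along the length, y across, z up. It lies flat in a blue tray (290 x 240 mm, floor 5 mm thick, walls 38 mm high), its length roughly along the engraver's feed direction.
- blank_yellow_centre (a point): Centre of the yellow blank, the same plate in yellow, beside the green one in the same tray, about 115 mm from it; either may be the nearer to the robot. Leave it.
- engraver: Desktop engraver, 480 x 320 mm; grey gantry 225 mm high at its far end. Origin on the bench under the jig. x = feed direction, from the tray end towards the gantry (to the robot's left); y across (towards the robot); z up. The blank slides along y = 0 on a flat grey surface 75 mm above the bench; seated, its centre is at y = 0. Guide rods at y = -150 and 150 mm are 64 mm high. All points here share these axes.
- work_rest (a point): Middle of the top of the grey work rest, 75 mm above the bench, at x = -85, y = 0 mm of the engraver. The rest is 36 mm wide and 20 mm high, from x = -150 to -20 mm, so fingers have room on both sides of a blank on it; it goes on flush into the grey jig plate, 130 mm wide, from x = -20 to 180 mm.
- fence_face (a point): Foot of the near end of the steel side fence's face, at x = 12, y = -25 mm of the engraver, on the jig plate's top. The face looks to +y; the fence is 14 mm high and runs on to x = 105 mm; a short flared lead-in begins at x = 0. No fence beside the rest, where the blank's rear part is held.
- stop_track (a point): Point on the jig plate's top at x = 118, y = 0 mm of the engraver: the middle of the end stop's setting range, NOT the stop itself. The stop (dark steel block 44 mm wide, 15 mm high, black thumbscrew, face looking to -x) is set differently each time: its face is anywhere from x = 103 to 133 mm and is not measured; it must be felt or seen.
- hold_down (a joint): Angle (rad) of the orange sprung arm. Pivot pin across the feed at x = 45 mm, 50 mm above the plate, on blue posts at y = -52 and 52. 0 = at rest, white nose 3 mm above the plate; a blank's leading end meets it at x = 72 mm. Pushed to +x it swings back and up: about 0.19 on top of a blank, 0.7 at most. Its spring bears on the blank with about 4 N; pushing it back and sliding on takes 5 to 15 N.
Things that resemble listed ones, but are neither listed nor needed, are in the scene too. Of the things like the part that bears blank_green_centre, leave any that is brown; of the rest the larger one is meant.

How it is judged:
By the outcome, as a careful person would: the job done as asked, in the order asked, and still so for the second after the job is handed in, with the robot touching nothing.
It also fails if it takes over 67 s, if anything falls off the work surface, if the arm or the gripper's body presses on something with over 40 N, if the wrist force passes 120 N, or if a joint passes its speed limit or range.

### The arm

A 6-joint arm with a two-finger parallel gripper is mounted at the origin on the work surface. World frame = base frame: x ahead of the robot, y to its left, z up, the work surface at z = 0. Lengths are in mm, angles in rad, forces in N, time in s.
With the tool pointing down it reaches from about 400 to 925 mm from the base axis. Payload 12.5 kg.
Tool frame: the origin (TCP) lies at the centre of the arm's flange, where the gripper is bolted on; the fingertips stand 190 mm ahead of it and the grasp point (between the pads) lies 171 mm ahead of it; z points along the fingers, y is the line along which they close (so a half turn about z gives the same grasp; the last joint's range is limited). The gripper opens to 95 mm and grips with 3 to 60 N. Pads are 20 mm wide; open, the fingers measure 119 mm over their backs; the gripper's body (75 mm by 180 mm) begins 59 mm behind the grasp point.
Start: joints at [1.041, 0.491, 1.559, -0, 1.092, -0.106], TCP at [256.994, 569.718, 404.761] pointing down, gripper open.
Joint ranges: [-3.1, 3.1], [-0.84, 2.19], [0.05, 2.79], [-1.13, 4.28], [0.06, 2.93], [-2.69, 2.69]. Speed limits (rad/s): [2.22, 2.22, 2.79, 3.14, 3.14, 3.14].

### API

Orientations are given as [roll, pitch, yaw] about the fixed x, y, z axes, in that order (R = Rz(yaw) Ry(pitch) Rx(roll)).
In Python, from cell import env, read_camera, search_frame, cut_out gives the robot as it stands. The module is installed in compiled form; this text tells all that it offers.
- The arm moves only by the tool move_arm, never from a script. Its argument "commands" is a list of rows, each a list of 3 entries, a list of its own where there are three numbers: the shift along the world's x, y, z normalised to -1 to 1, where 1 is 0.03 m, then the turn about the world's z normalised to -1 to 1, where 1 is 0.08 rad, then the opening, from -1 (shut) to 1 (fully open), so that 0 is half open. A call has 1 to 20 rows; each row shifts and turns the commanded pose from where the row before left it; what a row does not reach is not made up. A row lasts 1/12 s, in which the tool goes at most 41.7 mm and 7.16 degrees, less where a joint would pass 70% of its speed; a pose out of reach is approached as far as the arm can. A call with a number of a shift or a turn outside -1 to 1 is refused whole. A call with a gripper value outside its range is refused whole. The fingers move at their own pace and stop on an object; the grip force is fixed at half the most. Time passes only in rows, so rows that do not move let the fingers close. It gives the time, the measured TCP pose, the force, the opening and the grip force at its end, in the units of the state.
- env.state(): the state, without advancing time (a new reading comes with each control period).
- read_camera(name): name is "scene" or "top" or "wrist"; returns a dict with "image" (480x640x3 uint8, red, green, blue), "fx", "fy", "cx", "cy" (pixels), "rvec" (rotation vector, rad) and "tvec" (3), from world to camera coordinates, as OpenCV has them. Camera axes: x right, y down, z forward; pixel columns grow to the right and rows downward; lengths in mm; the calibration is good to about 2 mm. A picture is of the moment at which its call begins. There is no depth.
- env.job_done(): hands the job in; it is judged then, once.
Trained networks look in a picture, given as the dict that the camera call returned (one of the last four; its "shot" number tells which), for a name from the list of things; names that differ only in an ending like _2 or _b are one class to them, and where a whole thing is asked for, a point or a joint stands for the part that bears it (a point fixed in the world has none). Each returns a list of dicts, best first, with "confidence" (0 to 1); they miss things now and then, are a little off and sometimes report something else, mostly with a low value. They report only what shows in the picture. A call takes as long as a camera call. They do not tell look-alikes from the thing itself.
- search_frame(thing, picture): "at" ([column, row] in pixels, amid what is visible of it).
- cut_out(thing, picture): "region" (480x640 bool, what is visible of it) and "at" ([column, row] in pixels, amid what is visible of it).
The state is a dict: "t": time; "joints": joint angles; "qvel": joint speeds; "tau": joint torques, N m; "eef_pos": TCP position; "tcp_rot": TCP orientation; "ft_force": force on the tool from outside, world axes, zero at the start; "moment": the same for the moment, N m; "opening": opening from 0.0 (shut) to 1.0 (fully open); "grip_force": force on a finger pad.
Only numpy, scipy, OpenCV 4.12 (cv2) and the standard library are available. Lean on these libraries where they do the work, as an engineer would, in place of code of your own. Each camera call takes 0.05 s, during which the arm holds its last target. There are 200 camera calls.

## Working session

There is one attempt and no reset: what is moved stays moved. The work goes in short steps, Python scripts to look and compute and a tool call to move; the robot and the scene stay as the last step left them, time stands still between calls to the robot, and variables do not carry over. Pictures are saved under pics/ and viewed, at most 10 in all, crops included, and the job is handed in when it is done.

Besides the shell and the picture viewer there is one more tool, called after ">>>" by a JSON object that holds its "fn" and its "kwargs", one argument or row to a line. move_arm: Moves the arm, as the interface text tells. Its arguments: {"type":"object","properties":{"commands":{"type":"array","items":{"type":"array"}}},"required":["commands"]}

```bash
mkdir -p pics; cat > h.py <<'E'
import numpy as np, cv2
from cell import env, read_camera, search_frame, cut_out
def ray(p,px,z):
    R=cv2.Rodrigues(np.array(p["rvec"],float))[0]; t=np.array(p["tvec"],float).ravel()
    d=R.T@np.array([(px[0]-p["cx"])/p["fx"],(px[1]-p["cy"])/p["fy"],1]); c=-R.T@t
    return c+d*(z-c[2])/d[2]
def proj(p,X):
    K=np.array([[p["fx"],0,p["cx"]],[0,p["fy"],p["cy"]],[0,0,1.]])
    return cv2.projectPoints(np.array(X,float).reshape(-1,3),np.array(p["rvec"],float),np.array(p["tvec"],float),K,None)[0].reshape(-1,2)
def save(p,n,crop=None,s=1):
    im=p["image"][:,:,::-1]
    if crop: a,b,c,d=crop; im=im[b:d,a:c]
    cv2.imwrite("pics/"+n,cv2.resize(im,None,fx=s,fy=s,interpolation=cv2.INTER_CUBIC))
E
python3 - <<'E'
from h import *
zs=dict(blank_green_centre=15,blank_yellow_centre=15,engraver=0,work_rest=75,fence_face=75,stop_track=75,hold_down=100)
ims=[]
for n in("top","scene"):
    p=read_camera(n);ims.append(p["image"])
    save(p,n+".png")
    for k,z in zs.items():
        for r in search_frame(k,p)[:4]:
            print(n,k,round(r["confidence"],2),np.round(r["at"]),np.round(ray(p,r["at"],z)))
s=env.state();print(s["t"],s["tcp_rot"],s["ft_force"],s["opening"])
E
```

```text
top blank_green_centre 0.93 [489. 218.] [ 502. -575.   15.]
top blank_green_centre 0.75 [370. 328.] [ 233. -284.   15.]
top blank_green_centre 0.69 [380. 184.] [ 583. -310.   15.]
top blank_yellow_centre 0.86 [377. 227.] [ 476. -302.   15.]
top engraver 0.82 [164. 218.] [497. 227.   0.]
top work_rest 0.8 [168. 219.] [483. 198.  75.]
top fence_face 0.7 [161. 219.] [481. 213.  75.]
top stop_track 0.93 [161. 222.] [476. 213.  75.]
top hold_down 0.55 [172. 217.] [483. 181. 100.]
scene blank_green_centre 0.84 [213. 155.] [ 498. -558.   15.]
scene blank_green_centre 0.71 [223. 242.] [ 583. -303.   15.]
scene blank_green_centre 0.62 [362. 189.] [ 232. -284.   15.]
scene blank_yellow_centre 0.56 [270. 227.] [ 471. -291.   15.]
scene blank_yellow_centre 0.37 [378. 402.] [471. 169.  15.]
scene engraver 0.84 [378. 400.] [464. 164.   0.]
scene work_rest 0.78 [379. 404.] [485. 187.  75.]
scene fence_face 0.89 [378. 407.] [489. 191.  75.]
scene fence_face 0.52 [220. 244.] [ 598. -261.   75.]
scene stop_track 0.82 [379. 406.] [487. 190.  75.]
scene hold_down 0.95 [374. 395.] [491. 176. 100.]
0.8 [3.14149726e+00 1.01503804e-05 2.71781152e+00] [-0.70378814 -0.10365127  0.55806355] 0.9994264818804461
```

View pics/top.png

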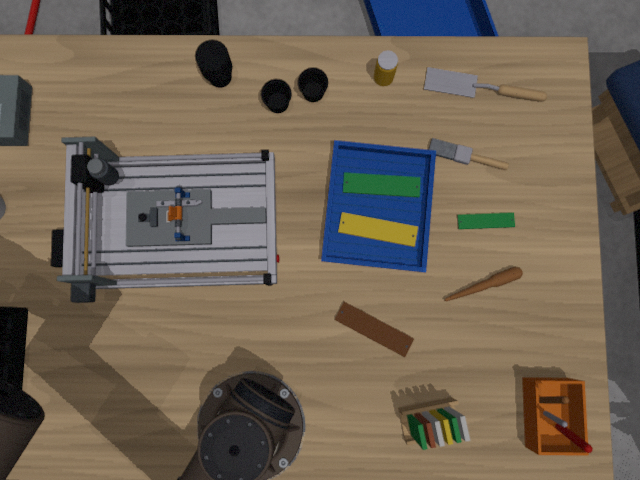

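View pics/scene.png

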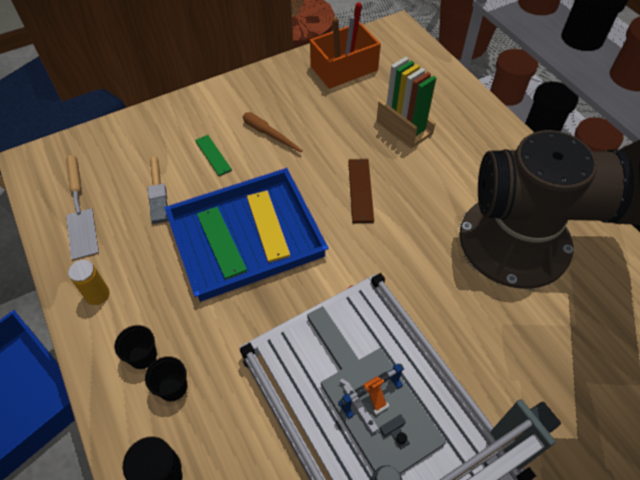

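Candidates for the green blank are top-view (380,184), the large green plate in the blue tray; (489,218), a smaller green plate on the bare bench; and (370,328), a brown plate. The one at (380,184) fits, because it is green, the larger, in the tray and beside the yellow. I'll confirm it in a crop and measure the poses.

```bash
python3 - <<'E'
from h import *
p=read_camera("top");im=p["image"]
a=cv2.resize(im[130:280,320:520],None,fx=4,fy=4,interpolation=3)[:,:,::-1]
b=cv2.resize(im[140:300,55:285],None,fx=3.47,fy=3.47,interpolation=3)[:,:,::-1]
cv2.imwrite("pics/tray.png",a);cv2.imwrite("pics/eng.png",b)
hsv=cv2.cvtColor(im,cv2.COLOR_RGB2HSV)
m=cv2.inRange(hsv,(45,100,40),(80,255,255)); 
n,l,st,c=cv2.connectedComponentsWithStats(m)
for i in range(1,n):
    if st[i,4]>200:
        q=cv2.boxPoints(cv2.minAreaRect(np.argwhere(l==i)[:,::-1].astype(np.float32)))
        w=np.array([ray(p,x,15)[:2] for x in q]);print(c[i],ray(p,c[i],15),"\n",w.round(), np.linalg.norm(w[0]-w[1]),np.linalg.norm(w[1]-w[2]))
# engraver fit using search points is coarse; print key pixels -> world
for nme,px,z in[("rest end+",(266,207),75),("rest end-",(266,223),75),("plate tl",(127,191),75),("plate bl",(127,246),75),("plate tr",(211,189),75),("plate br",(211,244),75)]:
    print(nme,ray(p,px,z).round(1))
E
```

```text
[381.32180851 184.61170213] [ 582.6409288  -313.04436059   15.        ] 
 [[ 563. -217.]
 [ 613. -220.]
 [ 602. -409.]
 [ 553. -405.]] 50.16546252012653 189.53675320878077
[485.7011208  220.44582814] [ 494.60069952 -567.93255731   15.        ] 
 [[ 509. -499.]
 [ 516. -637.]
 [ 480. -637.]
 [ 473. -500.]] 137.85411326456148 36.040421703055266
[451.82824427 424.63358779] [   9.87630214 -473.63549096   15.        ] 
 [[  45. -440.]
 [  58. -464.]
 [ -19. -507.]
 [ -32. -482.]] 28.176714057204947 87.9668183032643
[417.05602241 431.0140056 ] [  -5.33312754 -392.26963501   15.        ] 
 [[  30. -368.]
 [  37. -398.]
 [ -43. -416.]
 [ -50. -387.]] 30.64081479268231 82.47201141446413
rest end+ [512.4 -34.1  75. ]
rest end- [474.1 -34.9  75. ]
plate tl [548.7 297.3  75. ]
plate bl [416.9 290.3  75. ]
plate tr [555.   97.5  75. ]
plate br [423.2  93.1  75. ]
```

View pics/tray.png

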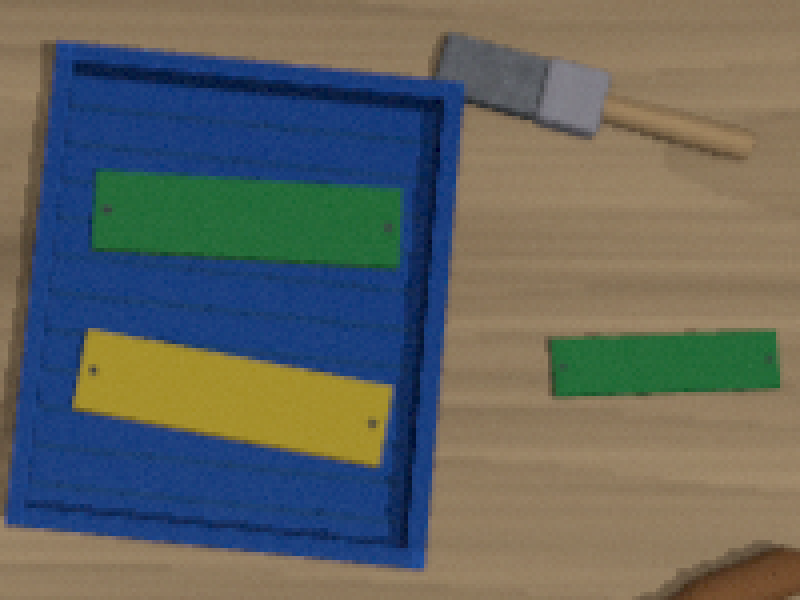

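View pics/eng.png

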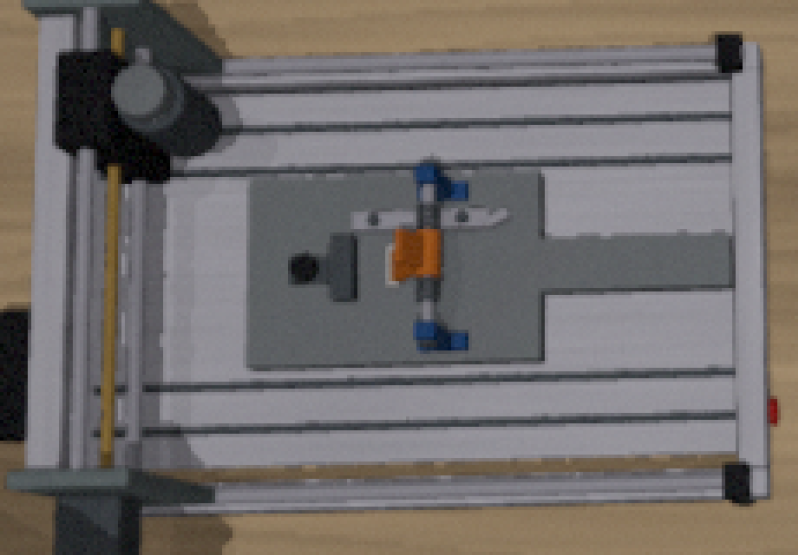

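The crop confirms that the large green plate at crop (247,220), beside the yellow one in the tray, is the one meant. In the engraver crop the stop face is at about (330,268), the fence at (430,217), the orange arm at (415,255), and the rest on the right at (640,262). I'll raise and travel to the tray.

>>> {"fn": "move_arm", "kwargs": {
  "commands": [
    [[0, 0, 1], 0, 1],
    [[0, 0, 1], 0, 1],
    [[0, 0, 1], 0, 1],
    [[0.5, -1, 0], -0.94, 1],
    [[0.5, -1, 0], -0.94, 1],
    [[0.5, -1, 0], -0.94, 1],
    [[0.5, -1, 0], -0.94, 1],
    [[0.5, -1, 0], -0.94, 1],
    [[0.5, -1, 0], -0.94, 1],
    [[0.5, -1, 0], -0.94, 1],
    [[0.5, -1, 0], -0.94, 1],
    [[0.5, -1, 0], -0.94, 1],
    [[0.5, -1, 0], -0.94, 1],
    [[0.5, -1, 0], -0.94, 1],
    [[0.5, -1, 0], -0.94, 1],
    [[0.5, -1, 0], -0.94, 1],
    [[0.5, -1, 0], -0.94, 1],
    [[0.5, -1, 0], -0.94, 1],
    [[0.5, -1, 0], -0.94, 1]
  ]
}}

```text
t: 2.43
eef_pos: [497.4, 88.1, 495.0]
tcp_rot: [3.141, -0.0, 1.511]
ft_force: [0.2, 0.9, 0.2]
opening: 1.002
grip_force: 0.0
```

>>> {"fn": "move_arm", "kwargs": {
  "commands": [
    [[0.17, -1, 0], 0, 1],
    [[0.17, -1, 0], 0, 1],
    [[0.17, -1, 0], 0, 1],
    [[0.17, -1, 0], 0, 1],
    [[0.17, -1, 0], 0, 1],
    [[0.17, -1, 0], 0, 1],
    [[0.17, -1, 0], 0, 1],
    [[0.17, -1, 0], 0, 1],
    [[0.17, -1, 0], 0, 1],
    [[0.17, -1, -0.8], 0, 1],
    [[0.17, -1, -0.8], 0, 1],
    [[0.17, -1, -0.8], 0, 1],
    [[0.17, -1, -0.8], 0, 1],
    [[0.17, -0.5, -0.8], 0, 1],
    [[0, 0, -0.8], 0, 1],
    [[0, 0, -0.8], 0, 1],
    [[0, 0, 0], 0, 1],
    [[0, 0, 0], 0, 1]
  ]
}}

```text
t: 3.93
eef_pos: [568.5, -315.3, 326.3]
tcp_rot: [-3.14, -0.001, 1.515]
ft_force: [0.2, -0.0, -0.2]
opening: 0.998
grip_force: 0.0
```

```bash
cat > g.py <<'E'
from h import *
p=read_camera("wrist");im=p["image"];s=env.state()
print(s["t"],s["eef_pos"],s["tcp_rot"],s["joints"])
save(p,"w1.png")
hsv=cv2.cvtColor(im,cv2.COLOR_RGB2HSV)
m=cv2.inRange(hsv,(45,100,40),(80,255,255))
n,l,st,c=cv2.connectedComponentsWithStats(m)
for i in range(1,n):
    if st[i,4]>1500:
        q=cv2.boxPoints(cv2.minAreaRect(np.argwhere(l==i)[:,::-1].astype(np.float32)))
        w=np.array([ray(p,x,15)[:2] for x in q]);print(c[i].round(),st[i],ray(p,c[i],15).round(1),"\n",w.round(1))
E
python3 g.py
```

```text
3.9833 [ 568.67070927 -315.31349385  327.69368599] [3.14104218e+00 2.63897738e-04 1.51474149e+00] [-6.07802085e-01  6.05174822e-01  1.57258515e+00  7.77180471e-05
  9.63225559e-01 -5.51791671e-01]
[343. 211.] [  308    86    76   258 17973] [ 586.1 -302.1   15. ] 
 [[ 566.5 -217.9]
 [ 615.2 -220.6]
 [ 612.9 -409.3]
 [ 554.5 -406.1]]
```

View pics/w1.png

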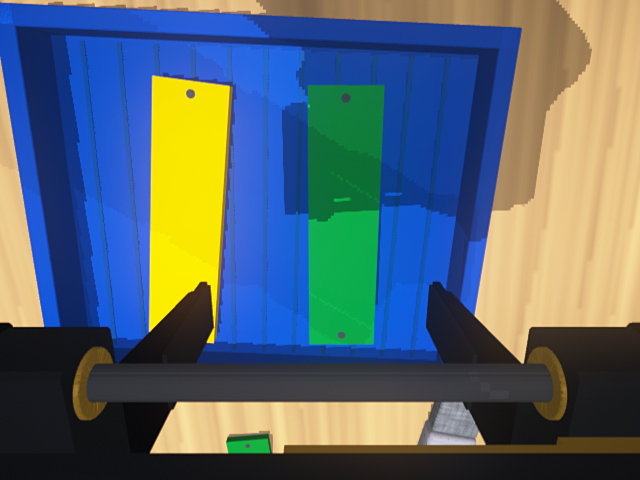

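The wrist view shows the green plate from (308,86) to (373,344), with holes at (346,98) and (341,335), and the yellow to its left. I'll get its axis from the corners and holes.

```bash
python3 - <<'E'
from h import *
p=read_camera("wrist")
for q in[(308,86),(384,86),(309,345),(373,345),(346,98),(341,335)]: print(q,ray(p,q,15).round(1))
E
```

```text
(308, 86) [ 567.3 -218.2   15. ]
(384, 86) [ 616.9 -221.    15. ]
(309, 345) [ 556.  -409.3   15. ]
(373, 345) [ 606.1 -412.1   15. ]
(346, 98) [ 591.8 -227.    15. ]
(341, 335) [ 581.4 -401.9   15. ]
```

>>> {"fn": "move_arm", "kwargs": {
  "commands": [
    [[0.14, -0.82, -0.5], 0, 1],
    [[0.14, -0.82, -0.5], 0, 1],
    [[0.14, -0.82, -0.5], 0, 1],
    [[0, 0, 0], 0, 1],
    [[0, 0, -0.7], 0, 1],
    [[0, 0, -0.7], 0, 1],
    [[0, 0, -0.7], 0, 1],
    [[0, 0, -0.55], 0, 1],
    [[0, 0, 0], 0, 1],
    [[0, 0, 0], 0, 1],
    [[0, 0, 0], 0, 1]
  ]
}}

```text
t: 4.95
eef_pos: [581.5, -389.0, 204.5]
tcp_rot: [3.139, 0.002, 1.515]
ft_force: [-0.8, -0.3, -0.3]
opening: 1.001
grip_force: 0.0
```

>>> {"fn": "move_arm", "kwargs": {
  "commands": [
    [[0, 0, -0.17], 0, 1],
    [[0, 0, -0.1], 0, 1],
    [[0, 0, 0], 0, 1],
    [[0, 0, 0], 0, -1],
    [[0, 0, 0], 0, -1],
    [[0, 0, 0], 0, -1],
    [[0, 0, 0], 0, -1],
    [[0, 0, 0], 0, -1],
    [[0, 0, 0], 0, -1],
    [[0, 0, 0], 0, -1],
    [[0, 0, 0], 0, -1],
    [[0, 0, 0], 0, -1],
    [[0, 0, 0], 0, -1]
  ]
}}

```text
t: 6.03
eef_pos: [581.0, -389.2, 195.4]
tcp_rot: [3.141, 0.001, 1.515]
ft_force: [-2.8, 0.1, 7.6]
opening: 0.526
grip_force: 31.1
```

>>> {"fn": "move_arm", "kwargs": {
  "commands": [
    [[0, 0, 0.3], 0, -1],
    [[0, 0, 0.8], 0, -1],
    [[0, 0, 0.9], 0, -1],
    [[0, 0, 0.9], 0, -1],
    [[0, 0, 0.9], 0, -1],
    [[-0.247, 0.914, 0.2], 0.092, -1],
    [[-0.247, 0.914, 0.2], 0.092, -1],
    [[-0.247, 0.914, 0], 0.092, -1],
    [[-0.247, 0.914, 0], 0.092, -1],
    [[-0.247, 0.914, 0], 0.092, -1],
    [[-0.247, 0.914, 0], 0.092, -1],
    [[-0.247, 0.914, 0], 0.092, -1],
    [[-0.247, 0.914, 0], 0.092, -1],
    [[-0.247, 0.914, 0], 0.092, -1],
    [[-0.247, 0.914, 0], 0.092, -1],
    [[-0.247, 0.914, 0], 0.092, -1],
    [[-0.247, 0.914, 0], 0.092, -1],
    [[0, 0, 0], 0, -1],
    [[0, 0, 0], 0, -1],
    [[0, 0, 0], 0, -1]
  ]
}}

```text
t: 7.7
eef_pos: [492.3, -60.2, 320.7]
tcp_rot: [3.14, 0.0, 1.603]
ft_force: [0.0, -0.6, -1.1]
opening: 0.524
grip_force: 30.0
```

```bash
python3 - <<'E'
from h import *
p=read_camera("wrist");s=env.state()
print(s["t"],s["eef_pos"],s["tcp_rot"],s["ft_force"],s["opening"])
save(p,"w2.png",s=1.25)
for k in("work_rest","fence_face","stop_track"):
    for r in search_frame(k,p)[:2]: print(k,r["confidence"],r["at"],ray(p,r["at"],75).round(1))
E
```

```text
7.75 [492.3966332 -60.5799089 320.5520047] [3.14047524e+00 3.95469231e-04 1.60256531e+00] [-0.79575677  0.65158474 -0.90639564] 0.5197729857032192
work_rest 0.62 [395.5, 114.9] [529.5  20.3  75. ]
fence_face 0.89 [392.4, 112.8] [527.9  21.3  75. ]
stop_track 0.77 [392.3, 112.7] [527.8  21.3  75. ]
```

View pics/w2.png

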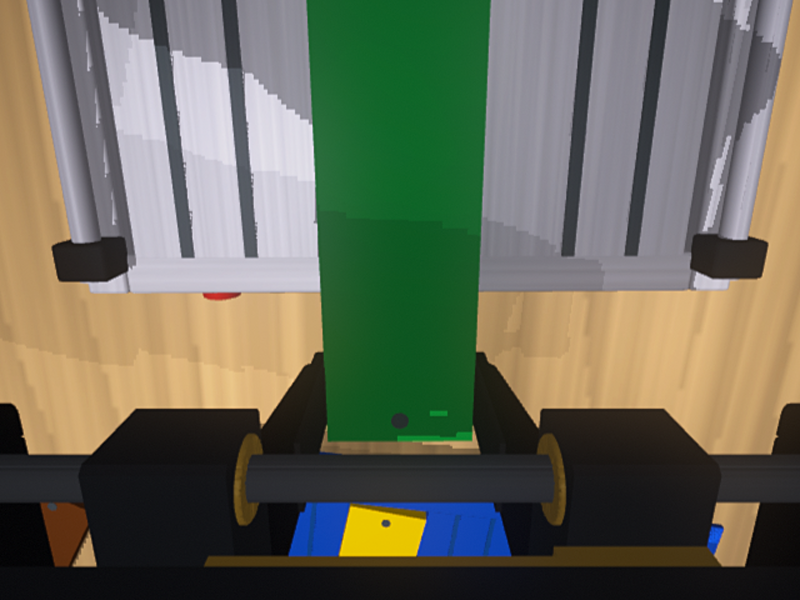

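The wrist view shows the blank held straight, centred at column ~399. The engraver's slots are at columns 187/249/569/632 on row ~250, so its midline is at about 409. I'll turn that into mm.

```bash
python3 - <<'E'
from h import *
p=read_camera("wrist");g=cv2.cvtColor(p["image"],cv2.COLOR_RGB2GRAY).astype(float)
s=env.state();e=s["eef_pos"];print(e)
# slots: darkest column around expected lines, several rows
def slot(r,c0,w=9):
    c=np.arange(int(c0)-w,int(c0)+w+1);v=g[r,c];wt=np.clip(np.percentile(v,70)-v-15,0,None);return (c*wt).sum()/wt.sum()
rows=range(20,200,15);L=[]
for k,(a,b) in enumerate([((155/1.25,0),(187/1.25,200)),((230/1.25,0),(250/1.25,200)),((589/1.25,0),(569/1.25,200)),((662/1.25,0),(632/1.25,200))]):
    pts=np.array([ray(p,(slot(r,a[0]+(b[0]-a[0])*r/200),r),55)[:2] for r in rows])
    f=np.polyfit(pts[:,1],pts[:,0],1);res=pts[:,0]-np.polyval(f,pts[:,1]);L.append(f);print(k,f.round(4),res.std().round(2))
L=np.array(L)
m=(L[0]+L[1]+L[2]+L[3])/4
print("mid",m, "x at y=-60:",np.polyval(m,-60),"at 115",np.polyval(m,115), "yaw axis",-m[0])
for r in(30,120,200):  # blank edges at z
    c=np.where((p["image"][r,:,1]>1.5*p["image"][r,:,0])&(p["image"][r,:,1]>1.5*p["image"][r,:,2]))[0]
    print(r,c.min(),c.max(),ray(p,((c.min()+c.max())/2,r),e[2]-180.4)[:2].round(1))
E
```

```text
[492.22573456 -60.76567108 320.10708752]
0 [-3.830000e-02  3.903499e+02] 0.09
1 [-3.860000e-02  4.204157e+02] 0.04
2 [-3.70000e-02  5.70751e+02] 0.05
3 [-3.720000e-02  6.008363e+02] 0.04
mid [-3.77854200e-02  4.95588223e+02] x at y=-60: 497.85534779142847 at 115 491.2428992953204 yaw axis 0.03778541997776047
30 247 390 [489.   47.2]
120 252 386 [490.2  17.3]
200 255 383 [491.1 -12.5]
```

>>> {"fn": "move_arm", "kwargs": {
  "commands": [
    [[0.1, 0, -0.6], 0.05, -1],
    [[0, 0, -0.6], 0, -1],
    [[0, 0, -0.45], 0, -1],
    [[0, 0, 0], 0, -1],
    [[0, 0, 0], 0, -1],
    [[0, 0, -0.05], 0, -1],
    [[0, 0, 0], 0, -1],
    [[0, 0, 0], 0, -1]
  ]
}}

```text
t: 8.62
eef_pos: [495.2, -60.1, 269.8]
tcp_rot: [3.14, 0.0, 1.607]
ft_force: [-0.1, -0.0, -2.1]
opening: 0.523
grip_force: 30.0
```

>>> {"fn": "move_arm", "kwargs": {
  "commands": [
    [[0, 0, -0.07], 0, -1],
    [[0, 0, 0], 0, -1],
    [[0, 0, -0.03], 0, -1],
    [[0, 0, 0], 0, -1],
    [[0, 0, -0.03], 0, -1],
    [[0, 0, 0], 0, -1],
    [[0, 0, 0], 0, -1]
  ]
}}

```text
t: 9.2
eef_pos: [495.1, -60.0, 265.4]
tcp_rot: [3.141, 0.0, 1.607]
ft_force: [-0.6, -0.1, 1.0]
opening: 0.523
grip_force: 30.0
```

>>> {"fn": "move_arm", "kwargs": {
  "commands": [
    [[-0.012, 0.33, 0], 0, -1],
    [[-0.012, 0.33, 0], 0, -1],
    [[-0.012, 0.33, 0], 0, -1],
    [[-0.012, 0.33, 0], 0, -1],
    [[-0.012, 0.33, 0], 0, -1],
    [[0, 0, 0], 0, -1],
    [[0, 0, 0], 0, -1]
  ]
}}

```text
t: 9.78
eef_pos: [493.2, -9.6, 265.4]
tcp_rot: [3.141, -0.0, 1.608]
ft_force: [0.0, 2.4, 5.2]
opening: 0.523
grip_force: 30.0
```

```bash
python3 - <<'E'
from h import *
s=env.state();print(s["t"],np.round(s["eef_pos"],1),np.round(s["ft_force"],1),np.round(s["moment"],2))
a=read_camera("top");b=read_camera("scene")
A=cv2.resize(a["image"][180:260,110:280],None,fx=4.6,fy=4.6,interpolation=3);B=cv2.resize(b["image"][340:470,300:470],None,fx=2,fy=2,interpolation=3)
C=np.zeros((A.shape[0]+B.shape[0]-40,max(A.shape[1],B.shape[1]),3),np.uint8)[:600];C[:A.shape[0],:A.shape[1]]=A;h=C.shape[0]-A.shape[0];C[A.shape[0]:,:B.shape[1]]=B[:h]
cv2.imwrite("pics/c1.png",C[:,:,::-1])
E
```

```text
9.7833 [493.2  -9.6 265.4] [0.  2.4 5.2] [0.43 0.03 0.03]
```

View pics/c1.png

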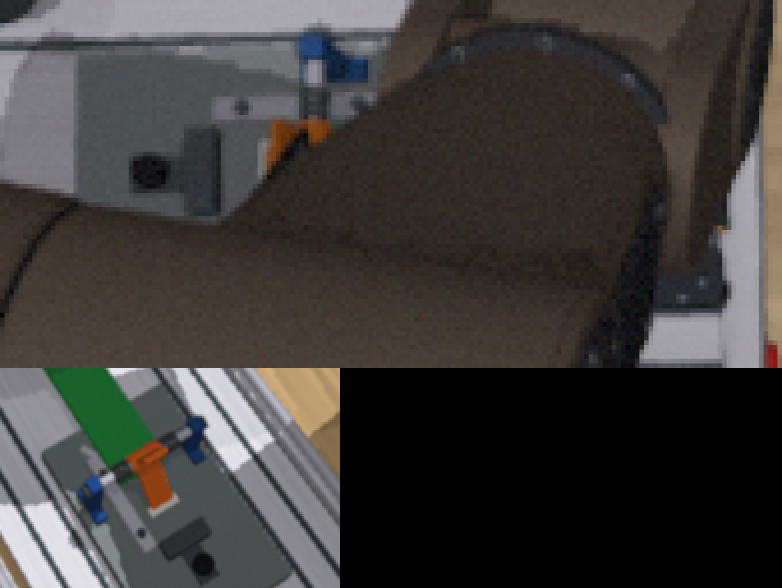

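The scene crop shows the leading end past the fence's lead-in, just short of the orange arm, with a slim gap to the fence. I'll slide a bit further and then feel for the fence.

>>> {"fn": "move_arm", "kwargs": {
  "commands": [
    [[-0.01, 0.25, 0], 0, -1],
    [[-0.01, 0.25, 0], 0, -1],
    [[0, 0, 0], 0, -1],
    [[0.03, 0, 0], 0, -1],
    [[0, 0, 0], 0, -1],
    [[0, 0, 0], 0, -1]
  ]
}}

```text
t: 10.38
eef_pos: [493.3, 4.9, 265.4]
tcp_rot: [-3.141, -0.001, 1.607]
ft_force: [-2.3, 4.0, 8.3]
opening: 0.525
grip_force: 30.0
```

>>> {"fn": "move_arm", "kwargs": {
  "commands": [
    [[0.03, 0, 0], 0, -1],
    [[0, 0, 0], 0, -1],
    [[0, 0, 0], 0, -1]
  ]
}}

```text
t: 10.63
eef_pos: [494.2, 4.8, 265.4]
tcp_rot: [-3.141, -0.0, 1.607]
ft_force: [-3.1, 2.4, 8.3]
opening: 0.524
grip_force: 30.0
```

>>> {"fn": "move_arm", "kwargs": {
  "commands": [
    [[0.03, 0, 0.015], 0, -1],
    [[0, 0, 0], 0, -1],
    [[0, 0, 0], 0, -1]
  ]
}}

```text
t: 10.88
eef_pos: [495.3, 4.5, 265.4]
tcp_rot: [-3.141, -0.0, 1.607]
ft_force: [-0.6, 0.2, 0.0]
opening: 0.526
grip_force: 30.0
```

>>> {"fn": "move_arm", "kwargs": {
  "commands": [
    [[0.03, 0, 0], 0, -1],
    [[0, 0, 0], 0, -1],
    [[0, 0, 0], 0, -1]
  ]
}}

```text
t: 11.13
eef_pos: [496.0, 4.5, 265.4]
tcp_rot: [-3.14, -0.0, 1.607]
ft_force: [-3.7, -0.2, -0.8]
opening: 0.524
grip_force: 30.0
```

```bash
python3 - <<'E'
from h import *
s=env.state();print(s["t"],np.round(s["eef_pos"],1),np.round(s["ft_force"],1),np.round(s["moment"],2),s["tcp_rot"])
E
```

```text
11.1333 [496.    4.5 265.4] [-3.7 -0.2 -0.8] [-0.12  0.57  0.35] [-3.14029260e+00 -3.59735397e-05  1.60748309e+00]
```

>>> {"fn": "move_arm", "kwargs": {
  "commands": [
    [[-0.01, 0, 0], -0.03, -1],
    [[-0.01, 0.2, 0], 0, -1],
    [[-0.008, 0.2, 0], 0, -1],
    [[-0.008, 0.2, 0], 0, -1],
    [[0, 0, 0], 0, -1],
    [[0, 0, 0], 0, -1]
  ]
}}

```text
t: 11.63
eef_pos: [494.9, 23.2, 265.7]
tcp_rot: [-3.141, 0.0, 1.605]
ft_force: [-4.8, -1.6, 0.0]
opening: 0.528
grip_force: 30.0
```

>>> {"fn": "move_arm", "kwargs": {
  "commands": [
    [[-0.006, 0.17, 0], 0, -1],
    [[-0.006, 0.17, 0], 0, -1],
    [[0, 0, 0], 0, -1]
  ]
}}

```text
t: 11.88
eef_pos: [494.8, 33.3, 265.8]
tcp_rot: [3.141, -0.0, 1.605]
ft_force: [-2.9, 2.0, -0.4]
opening: 0.526
grip_force: 30.0
```

```bash
python3 - <<'E'
from h import *
b=read_camera("scene");save(b,"c2.png",(300,330,480,470),4)
s=env.state();print(np.round(s["eef_pos"],1),np.round(s["ft_force"],1),np.round(s["moment"],2))
E
```

```text
[494.8  33.3 265.7] [-3.   5.  -0.9] [0.44 0.66 0.21]
```

View pics/c2.png

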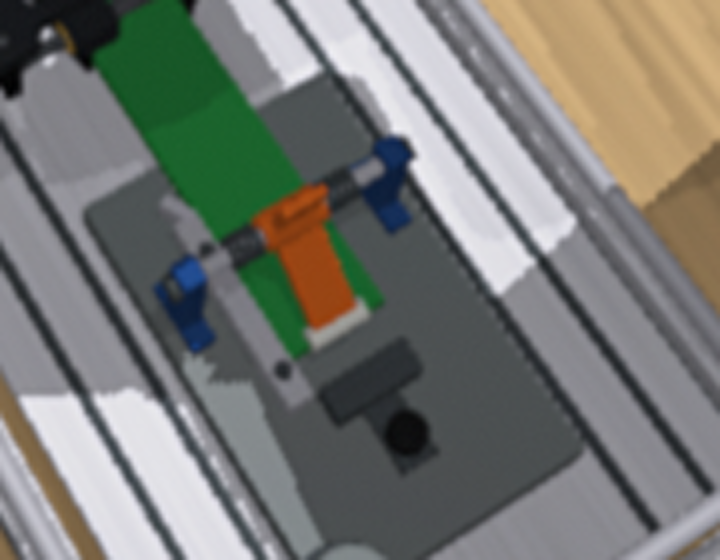

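The crop shows the white nose lying on the green plate at (335,325), the plate against the fence, and about 15 mm still to go to the stop face at (365,375). I'll feel forward.

>>> {"fn": "move_arm", "kwargs": {
  "commands": [
    [[-0.004, 0.1, 0], 0, -1],
    [[0, 0, 0], 0, -1],
    [[-0.004, 0.1, 0], 0, -1],
    [[0, 0, 0], 0, -1],
    [[0, 0, 0], 0, -1]
  ]
}}

```text
t: 12.35
eef_pos: [494.6, 38.8, 265.7]
tcp_rot: [3.142, -0.0, 1.604]
ft_force: [-3.0, -0.7, -1.6]
opening: 0.524
grip_force: 30.0
```

>>> {"fn": "move_arm", "kwargs": {
  "commands": [
    [[-0.003, 0.07, 0], 0, -1],
    [[0, 0, 0], 0, -1],
    [[0, 0, 0], 0, -1]
  ]
}}

```text
t: 12.6
eef_pos: [494.5, 40.8, 265.7]
tcp_rot: [3.141, -0.0, 1.604]
ft_force: [-2.2, -2.7, -1.0]
opening: 0.522
grip_force: 30.0
```

>>> {"fn": "move_arm", "kwargs": {
  "commands": [
    [[-0.002, 0.05, 0], 0, -1],
    [[0, 0, 0], 0, -1],
    [[0, 0, 0], 0, -1]
  ]
}}

```text
t: 12.85
eef_pos: [494.4, 42.2, 265.7]
tcp_rot: [3.142, 0.0, 1.604]
ft_force: [-2.7, -3.4, -1.4]
opening: 0.524
grip_force: 30.0
```

>>> {"fn": "move_arm", "kwargs": {
  "commands": [
    [[-0.002, 0.04, 0], 0, -1],
    [[0, 0, 0], 0, -1],
    [[0, 0, 0], 0, -1]
  ]
}}

```text
t: 13.1
eef_pos: [494.4, 43.4, 265.7]
tcp_rot: [3.141, 0.0, 1.605]
ft_force: [-3.4, -3.4, -1.2]
opening: 0.524
grip_force: 30.0
```

>>> {"fn": "move_arm", "kwargs": {
  "commands": [
    [[-0.002, 0.04, 0], 0, -1],
    [[0, 0, 0], 0, -1],
    [[0, 0, 0], 0, -1]
  ]
}}

```text
t: 13.35
eef_pos: [494.3, 44.7, 265.7]
tcp_rot: [3.142, -0.0, 1.605]
ft_force: [-3.8, -3.1, -0.6]
opening: 0.521
grip_force: 30.0
```

>>> {"fn": "move_arm", "kwargs": {
  "commands": [
    [[-0.002, 0.04, 0], 0, -1],
    [[0, 0, 0], 0, -1],
    [[0, 0, 0], 0, -1]
  ]
}}

```text
t: 13.6
eef_pos: [494.3, 45.9, 265.7]
tcp_rot: [3.142, -0.0, 1.604]
ft_force: [-2.4, -3.1, -1.7]
opening: 0.525
grip_force: 30.0
```

>>> {"fn": "move_arm", "kwargs": {
  "commands": [
    [[-0.002, 0.04, 0], 0, -1],
    [[0, 0, 0], 0, -1],
    [[0, 0, 0], 0, -1]
  ]
}}

```text
t: 13.85
eef_pos: [494.2, 47.1, 265.7]
tcp_rot: [3.141, -0.0, 1.605]
ft_force: [-2.6, -2.5, -0.8]
opening: 0.523
grip_force: 30.0
```

>>> {"fn": "move_arm", "kwargs": {
  "commands": [
    [[-0.002, 0.04, 0], 0, -1],
    [[0, 0, 0], 0, -1],
    [[0, 0, 0], 0, -1]
  ]
}}

```text
t: 14.1
eef_pos: [494.1, 48.3, 265.7]
tcp_rot: [3.142, -0.0, 1.604]
ft_force: [-2.8, -3.0, -1.9]
opening: 0.522
grip_force: 30.0
```

>>> {"fn": "move_arm", "kwargs": {
  "commands": [
    [[-0.001, 0.035, 0], 0, -1],
    [[0, 0, 0], 0, -1],
    [[0, 0, 0], 0, -1]
  ]
}}

```text
t: 14.35
eef_pos: [494.1, 49.3, 265.7]
tcp_rot: [3.142, -0.0, 1.605]
ft_force: [-2.6, -3.2, -0.6]
opening: 0.523
grip_force: 30.0
```

>>> {"fn": "move_arm", "kwargs": {
  "commands": [
    [[-0.001, 0.035, 0], 0, -1],
    [[0, 0, 0], 0, -1],
    [[0, 0, 0], 0, -1]
  ]
}}

```text
t: 14.6
eef_pos: [494.1, 50.4, 265.7]
tcp_rot: [3.142, -0.0, 1.605]
ft_force: [-2.4, -3.6, -1.8]
opening: 0.524
grip_force: 30.0
```

>>> {"fn": "move_arm", "kwargs": {
  "commands": [
    [[-0.001, 0.035, 0], 0, -1],
    [[0, 0, 0], 0, -1],
    [[0, 0, 0], 0, -1]
  ]
}}

```text
t: 14.85
eef_pos: [494.1, 51.1, 265.7]
tcp_rot: [-3.142, 0.001, 1.605]
ft_force: [-3.0, -8.2, -2.1]
opening: 0.521
grip_force: 30.0
```

```bash
python3 - <<'E'
from h import *
b=read_camera("scene");save(b,"c3.png",(360,390,430,445),8)
s=env.state();print(np.round(s["eef_pos"],1),np.round(s["ft_force"],1),np.round(s["moment"],2))
E
```

```text
[494.1  51.1 265.7] [-3.  -8.6 -1.4] [-1.66  0.62  0.25]
```

View pics/c3.png

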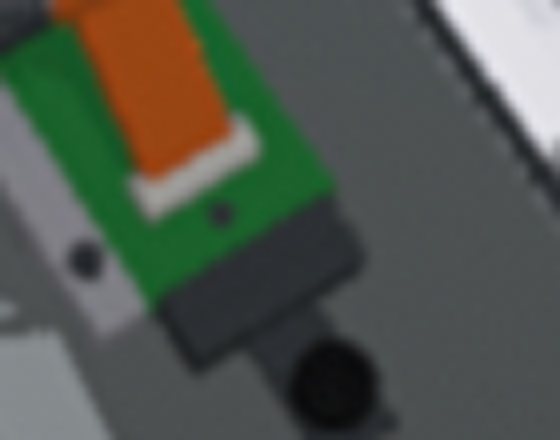

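The crop shows the green plate's end flush on the stop from (155,305) to (335,185), its edge along the fence, and the nose on top. Force also rose to 8 N. I'll press slightly more, then release and lift.

>>> {"fn": "move_arm", "kwargs": {
  "commands": [
    [[0.01, 0.01, -0.005], 0, -1],
    [[0, 0, 0], 0, -1],
    [[0, 0, 0], 0, -1],
    [[0, 0, 0], 0, -1]
  ]
}}

```text
t: 15.23
eef_pos: [494.2, 51.1, 265.5]
tcp_rot: [-3.141, 0.001, 1.605]
ft_force: [-4.6, -11.6, -1.4]
opening: 0.523
grip_force: 30.0
```

>>> {"fn": "move_arm", "kwargs": {
  "commands": [
    [[0, 0, 0], 0, 0.3],
    [[0, 0, 0], 0, 0.6],
    [[0, 0, 0], 0, 0.8],
    [[0, 0, 0], 0, 0.8],
    [[0, 0, 0], 0, 0.8],
    [[0, 0, 0], 0, 0.8],
    [[0, 0, 0], 0, 0.8]
  ]
}}

```text
t: 15.82
eef_pos: [494.4, 51.8, 265.6]
tcp_rot: [3.141, -0.0, 1.605]
ft_force: [-0.5, -1.4, 0.4]
opening: 0.893
grip_force: 0.0
```

```bash
python3 - <<'E'
from h import *
s=env.state();print(s["t"],np.round(s["eef_pos"],1),np.round(s["ft_force"],1),np.round(s["moment"],2),s["opening"])
E
```

```text
15.8167 [494.4  51.8 265.6] [-0.5 -1.4  0.4] [-0.1   0.07 -0.02] 0.8926735537648911
```

>>> {"fn": "move_arm", "kwargs": {
  "commands": [
    [[0, 0, 0.4], 0, 0.8],
    [[0, 0, 0.8], 0, 0.8],
    [[0, 0, 0.9], 0, 0.8],
    [[0, 0, 0.9], 0, 0.8],
    [[0, 0, 0.9], 0, 0.8],
    [[0, -0.8, 0.6], 0, 0.8],
    [[0, -0.8, 0.6], 0, 0.8],
    [[0, -0.8, 0], 0, 0.8],
    [[0, 0, 0], 0, 0.8],
    [[0, 0, 0], 0, 0.8],
    [[0, 0, 0], 0, 0.8]
  ]
}}

```text
t: 16.73
eef_pos: [494.2, -20.1, 418.3]
tcp_rot: [-3.141, -0.0, 1.604]
ft_force: [-0.2, 0.6, 0.4]
opening: 0.901
grip_force: 0.0
```

```bash
python3 - <<'E'
from h import *
p=read_camera("wrist");b=read_camera("scene")
A=cv2.resize(p["image"][0:300,170:470],None,fx=2,fy=2,interpolation=3);B=cv2.resize(b["image"][375:450,330:430],(400,300),interpolation=3)
C=np.zeros((600,800,3),np.uint8);C[:,:400]=A[:,100:500];C[:300,400:]=B
cv2.imwrite("pics/f.png",C[:,:,::-1])
E
```

```text
(no output)
```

View pics/f.png

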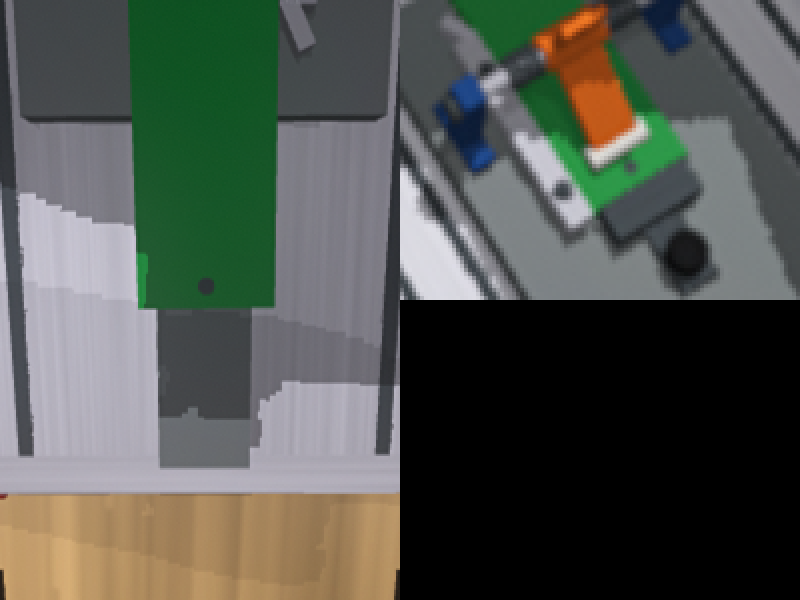

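The plate is seated on the stop with the nose bearing on it. At the rear (composite 139–275, against the rest at 159–250) there may be a slight offset, so I'll check the yaw numerically.

```bash
python3 - <<'E'
from h import *
p=read_camera("wrist");im=p["image"].astype(float);g=im.mean(2)
G=(im[:,:,1]>1.5*im[:,:,0])&(im[:,:,1]>1.5*im[:,:,2])
E=[[],[]];
for r in range(5,148,4):
    c=np.where(G[r])[0]; c=c[(c>250)&(c<400)]
    for k,v in enumerate((c.min()-.5,c.max()+.5)): E[k].append(ray(p,(v,r),85)[:2])
for e in E:
    e=np.array(e);f=np.polyfit(e[:,1],e[:,0],1);print("edge",f.round(4),(e[:,0]-np.polyval(f,e[:,1])).std().round(2),e[:,1].min().round(),e[:,1].max().round(), np.polyval(f,[30,110,180]).round(2))
def slot(r,c0,w=8):
    c=np.arange(int(c0)-w,int(c0)+w+1);v=g[r,c];wt=np.clip(np.percentile(v,70)-v-15,0,None);return (c*wt).sum()/wt.sum()
for a,b in((222.,232.5),(418.,411.5)):
    q=np.array([ray(p,(slot(r,a+(b-a)*(r-100)/125),r),55)[:2] for r in range(100,222,6)])
    f=np.polyfit(q[:,1],q[:,0],1);print("slot",f.round(4),(q[:,0]-np.polyval(f,q[:,1])).std().round(2))
# rest edges rows 160-200
for r in(160,170,180,190):
    d=np.abs(np.diff(cv2.GaussianBlur(g,(3,3),0)[r])); l=280+d[280:315].argmax()+.5; h=330+d[330:360].argmax()+.5
    print("rest",[ray(p,(x+.5,r),75)[:2].round(1) for x in(l,h)])
E
```

```text
edge [-5.160000e-02  4.723508e+02] 0.21 37.0 128.0 [470.8  466.68 463.06]
edge [-4.290000e-02  5.212422e+02] 0.21 39.0 130.0 [519.96 516.53 513.53]
slot [-3.660000e-02  4.205078e+02] 0.12
slot [-3.810000e-02  5.707558e+02] 0.06
rest [array([477.5,  25.7]), array([513.1,  26.9])]
rest [array([476.9,  18.1]), array([513.5,  19.4])]
rest [array([477.8,  10.5]), array([513.9,  11.7])]
rest [array([478. ,   2.7]), array([513.5,   4. ])]
```

The plate's yaw is about 0.01 rad off the fence line: its slope is -0.047 against -0.037 for the slots. The contact moment also pointed to the near end of the fence. I'll regrip, turn it about -0.01 rad, and feel for flush contact.

>>> {"fn": "move_arm", "kwargs": {
  "commands": [
    [[0, 0.8, 0], 0, 0.8],
    [[0, 0.8, -0.6], 0, 0.8],
    [[0, 0.78, -0.6], 0, 0.8],
    [[0, 0, -0.9], 0, 0.8],
    [[0, 0, -0.9], 0, 0.8],
    [[0, 0, -0.9], 0, 0.8],
    [[0, 0, -0.8], 0, 0.8],
    [[0, 0, 0], 0, 0.8],
    [[0, 0, 0], 0, 0.8],
    [[0, 0, 0], 0, 0.8]
  ]
}}

```text
t: 17.72
eef_pos: [494.7, 51.4, 278.5]
tcp_rot: [3.141, 0.0, 1.605]
ft_force: [-0.1, 0.1, 0.1]
opening: 0.901
grip_force: 0.0
```

```bash
cat > s.py <<'E'
from h import *
s=env.state();F=np.array(s["ft_force"]);M=np.array(s["moment"]);print(round(s["t"],2),np.round(s["eef_pos"],1),F.round(1),M.round(2),np.round(s["tcp_rot"][2],4),s["opening"], "lever",round(-M[2]/F[0]*1000))
E
python3 s.py
```

```text
17.72 [494.7  51.4 278.5] [-0.1  0.1  0.1] [-0.09  0.05  0.05] 1.605 0.9013649668451252 lever 412
```

>>> {"fn": "move_arm", "kwargs": {
  "commands": [
    [[-0.01, 0, -0.3], 0, 0.8],
    [[0, 0, -0.12], 0, 0.8],
    [[0, 0, 0], 0, 0.8],
    [[0, 0, 0], 0, -1],
    [[0, 0, 0], 0, -1],
    [[0, 0, 0], 0, -1],
    [[0, 0, 0], 0, -1],
    [[0, 0, 0], 0, -1],
    [[0, 0, 0], 0, -1],
    [[0, 0, 0], 0, -1]
  ]
}}

```text
t: 18.55
eef_pos: [494.0, 51.1, 265.0]
tcp_rot: [-3.142, 0.0, 1.605]
ft_force: [-0.2, -0.4, 1.2]
opening: 0.521
grip_force: 30.0
```

```bash
python3 s.py
```

```text
18.55 [494.   51.1 265. ] [-0.2 -0.4  1.2] [-0.1   0.12  0.17] 1.6049 0.5207400819204662 lever 776
```

>>> {"fn": "move_arm", "kwargs": {
  "commands": [
    [[-0.015, 0, 0], -0.06, -1],
    [[0, 0, 0], 0, -1],
    [[0, 0, 0], 0, -1],
    [[0, 0, 0], 0, -1]
  ]
}}

```text
t: 18.88
eef_pos: [493.5, 51.1, 265.0]
tcp_rot: [-3.142, 0.0, 1.6]
ft_force: [-1.3, -0.7, 3.6]
opening: 0.524
grip_force: 30.0
```

```bash
python3 s.py
```

```text
18.88 [493.5  51.1 265. ] [-1.3 -0.7  3.6] [-0.23  0.33  0.2 ] 1.5999 0.5244606071809396 lever 145
```

>>> {"fn": "move_arm", "kwargs": {
  "commands": [
    [[0, 0, 0.01], -0.05, -1],
    [[0, 0, 0], 0, -1],
    [[0, 0, 0], 0, -1],
    [[0, 0, 0], 0, -1]
  ]
}}

```text
t: 19.22
eef_pos: [493.4, 51.1, 265.1]
tcp_rot: [-3.141, 0.0, 1.596]
ft_force: [-3.2, -0.3, -1.1]
opening: 0.522
grip_force: 30.1
```

```bash
python3 s.py
```

```text
19.22 [493.4  51.1 265.1] [-3.2 -0.3 -1.1] [-0.14  0.55  0.49] 1.596 0.5219861529361017 lever 152
```

>>> {"fn": "move_arm", "kwargs": {
  "commands": [
    [[0, 0, 0.0], -0.05, -1],
    [[0, 0, 0], 0, -1],
    [[0, 0, 0], 0, -1],
    [[0, 0, 0], 0, -1]
  ]
}}

```text
t: 19.55
eef_pos: [493.4, 51.1, 265.2]
tcp_rot: [-3.141, 0.0, 1.592]
ft_force: [-5.8, -0.7, -0.3]
opening: 0.521
grip_force: 30.1
```

```bash
python3 s.py
```

```text
19.55 [493.4  51.1 265.2] [-5.8 -0.7 -0.3] [-0.18  0.88  0.71] 1.592 0.5212111792541444 lever 122
```

The contact lever is now ~120–150 mm (front to mid fence), so the plate is flush along the fence. I'll press it onto the stop again and release.

>>> {"fn": "move_arm", "kwargs": {
  "commands": [
    [[0, 0.02, 0], 0, -1],
    [[0, 0, 0], 0, -1],
    [[0, 0, 0], 0, -1]
  ]
}}

```text
t: 19.8
eef_pos: [493.4, 51.4, 265.1]
tcp_rot: [-3.141, 0.001, 1.592]
ft_force: [-4.5, -5.0, -0.7]
opening: 0.523
grip_force: 30.1
```

```bash
python3 s.py
```

```text
19.8 [493.4  51.4 265.1] [-4.5 -5.  -0.7] [-1.18  0.95  0.65] 1.5922 0.5228503457514322 lever 146
```

>>> {"fn": "move_arm", "kwargs": {
  "commands": [
    [[0, 0.02, 0], 0, -1],
    [[0, 0, 0], 0, -1],
    [[0, 0, 0], 0, -1]
  ]
}}

```text
t: 20.05
eef_pos: [493.5, 51.6, 265.1]
tcp_rot: [-3.141, 0.001, 1.592]
ft_force: [-5.4, -11.8, -0.8]
opening: 0.52
grip_force: 30.1
```

```bash
python3 s.py
```

```text
20.05 [493.5  51.6 265.1] [ -5.4 -11.8  -0.8] [-2.18  0.94  0.69] 1.5923 0.5200746590592918 lever 129
```

>>> {"fn": "move_arm", "kwargs": {
  "commands": [
    [[0, 0, 0], 0, 0.3],
    [[0, 0, 0], 0, 0.6],
    [[0, 0, 0], 0, 0.8],
    [[0, 0, 0], 0, 0.8],
    [[0, 0, 0], 0, 0.8],
    [[0, 0, 0], 0, 0.8],
    [[0, 0, 0.4], 0, 0.8],
    [[0, 0, 0.8], 0, 0.8],
    [[0, 0, 0.9], 0, 0.8],
    [[0, 0, 0.9], 0, 0.8],
    [[0, 0, 0.9], 0, 0.8],
    [[0, -0.8, 0.6], 0, 0.8],
    [[0, -0.8, 0.6], 0, 0.8],
    [[0, -0.8, 0], 0, 0.8],
    [[0, 0, 0], 0, 0.8],
    [[0, 0, 0], 0, 0.8],
    [[0, 0, 0], 0, 0.8]
  ]
}}

```text
t: 21.47
eef_pos: [493.5, -19.5, 418.0]
tcp_rot: [-3.141, -0.0, 1.591]
ft_force: [0.1, -0.1, 0.1]
opening: 0.899
grip_force: 0.0
```

```bash
cat > y.py <<'E'
from h import *
p=read_camera("wrist");im=p["image"].astype(float);g=im.mean(2)
G=(im[:,:,1]>1.5*im[:,:,0])&(im[:,:,1]>1.5*im[:,:,2])
E=[[],[]]
print("last green row",np.where(G[:,318:325].any(1))[0].max())
for r in range(5,148,4):
    c=np.where(G[r])[0]; c=c[(c>250)&(c<400)]
    for k,v in enumerate((c.min()-.5,c.max()+.5)): E[k].append(ray(p,(v,r),85)[:2])
for e in E:
    e=np.array(e);f=np.polyfit(e[:,1],e[:,0],1);print("edge",f.round(4),np.polyval(f,[30,110,180]).round(2))
save(read_camera("scene"),"f2.png",(360,390,430,445),8)
E
python3 y.py; python3 s.py
```

```text
last green row 154
edge [-4.240000e-02  4.711654e+02] [469.89 466.5  463.54]
edge [-3.440000e-02  5.201631e+02] [519.13 516.38 513.97]
21.57 [493.6 -19.  418. ] [1.1 0.2 0.3] [-0.07  0.04 -0.03] 1.5924 0.900243324718416 lever 28
```

The yaw now matches (-0.038 against -0.037). The plate was pressed to the stop with 12 N before release, and nothing is touching it now. I'll hand in.

```bash
python3 -c "
from cell import env
print(env.job_done())"
```

```text
the job is handed in; nothing more can be done
None
```

The green blank is in the engraver, lying flat and flush with the fence, pressed home against the stop at about 12 N with the hold-down arm bearing on it. I let go, moved the gripper clear and handed the job in at about 22 s.

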